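# Set the scoring depth by four clicks and lock it

### The job

On the acrylic-scoring machine, push the three-armed depth dial round with a fingertip, clockwise seen from above, exactly four clicks from where it stands, gently, without gripping it and without going past the fourth click or turning it backwards. Then push the lock lever fully over to its other stop, towards the guide-rod side of the machine. Leave the dial at four clicks and do not disturb the loose things around.

Things in the scene. Friction and masses are not known exactly. Their poses are not given: they have to be found in the camera images.
- scorer: Fixed scoring machine: aluminium bed 220 x 440 x 18 mm on the table, origin at the centre of its underside, x towards its rear, y along its length. Grey head 130 x 130 mm, 68 mm high, centred at y = -90 mm, carries the dial. Rear guide rod along y at x = 75 mm, 51 mm high, in two end blocks 58 mm high. Lock lever at y = +150 mm.
- dial_axis (a point): Point on the dial's upright axis, half-way up its arms, 92 mm above the table; fixed, axes as the machine's. The black dial has three equal arms 120 degrees apart, reaching 69 mm out, 14 mm wide with 18 mm round ends, spanning heights 80 to 104 mm. Hub 36 mm across, top 112 mm high. Under the arms a flat scale ring 124 mm across, top 74 mm high.
- pointer_end (a point): Point on the dial's pointer arm (the one with a white line on top), half-way up, 60 mm out from the axis, at the centre of the round end. Its x points out along the arm, z up. It starts at the one long mark of the scale ring, which has a mark at every click.
- dial (a joint): Angle of the dial in rad, clockwise from above positive; 0 at the start. A stop every 24 degrees (0.4189 rad): four clicks are 1.676. It resists up to half-way between two stops, then snaps forward into the next and stays there when let go. Getting over a click takes 0.2 to 0.3 N m (4 to 6 N at 50 mm from the axis).
- lock (a joint): Angle of the lock lever in rad: 0 at the start, leaning to the machine's front (-x) by 0.5 rad from upright; 1.0 at the stop, leaning as far to the rear (+x). Light to move (about 1 N), stays where it is left.
- lock_tip (a point): Centre of the black ball, 26 mm across, ending the lock lever, 80 mm from the pivot; stem 10 mm thick. The pivot lies along the machine's y at x = 0, y = 150 mm, 54 mm above the table. The ball's centre is 124 mm above the table at both ends of the swing, 134 mm in the middle. Below is a base 70 x 50 mm, top 57 mm high.
- glue: Loose white bottle 44 mm across, 110 mm tall, origin at its underside; stands on the table near the machine. To be left alone.
- tower: Loose model of a white building, base 50 x 50 mm, 96 mm tall, origin at its underside. To be left alone.
- tape: Loose cardboard tape core, ring 90 mm across, 24 mm high, lying flat on the table, origin at its underside. To be left alone.
- offcuts: Loose grey offcut block 50 x 40 x 12 mm lying on the machine's bed between head and lever, origin at its underside. To be left alone.

How it is judged:
On the way, in this order (a step that is already met when the one before it is completed fails the run):
1. the dial rests four clicks clockwise of its start, the lock lever not yet thrown (value of joint dial between 1.57 and 1.78 rad and velocity of joint dial between -0.2 and 0.2 rad/s and value of joint lock below 0.4 rad), for 0.2 s.
2. the lock lever is pushed over to its rear stop (value of joint lock above 0.88 rad), for 0.1 s.
At the end, for the whole second after the job is handed in: The dial rests within 6 degrees of the fourth stop clockwise from its start, the lock lever is thrown to within 0.12 rad of its rear stop, and all loose things stand where they were (within 30 mm, upright) (value of joint dial between 1.57 and 1.78 rad and velocity of joint dial between -0.2 and 0.2 rad/s and value of joint lock above 0.88 rad and distance of each of glue, tower, tape, offcuts from where it was at the start of the episode below 0.03 m and angle between each of glue, tower, tape, offcuts's own z axis and vertical below 0.2 rad); the robot touches nothing.
It fails at once if the dial is turned past the fourth click (more than 4.6 clicks) (value of joint dial above 1.927 rad).
It fails at once if the dial is turned backwards (more than 0.6 click) (value of joint dial below -0.25 rad).
It fails at once if the dial is squeezed or pushed with more than 25 N (contact force between the fingers and dial above 25 N).
It fails at once if a bystander is lifted, knocked or shifted by more than 30 mm (distance of any of glue, tower, tape, offcuts from where it was at the start of the episode above 0.03 m).
It also fails if it takes over 67 s, if anything falls off the work surface, if the arm or the gripper's body presses on something with over 40 N, if the wrist force passes 120 N, or if a joint passes its speed limit or range.

### The arm

A 6-joint arm with a two-finger parallel gripper is mounted at the origin on the work surface. World frame = base frame: x ahead of the robot, y to its left, z up, the work surface at z = 0. Lengths are in m, angles in rad, forces in N, time in s.
With the tool pointing down it reaches from about 0.25 to 0.725 m from the base axis. Payload 4 kg.
Tool frame: the origin (TCP) lies at the very end of the fingers, on their centre line; the grasp point (between the pads) lies 19 mm behind it; x points along the fingers, z is the direction in which the jaws open and shut, and the axes are right-handed (so a half turn about x gives the same grasp; the last joint's range is limited). The gripper opens to 85 mm and grips with 20 to 120 N. Pads are 22 mm wide; open, the fingers measure 114 mm over their backs; the gripper's body (76 mm by 85 mm) begins 54 mm behind the grasp point. The pads swing forward as they close: fully open they stand 13 mm farther back than shut.
Start: joints at [1.339, 0.241, 0.005, 1.335, 0, 1.571], TCP at [0.115, 0.487, 0.231] pointing down, gripper open.
Joint ranges: [-2.72, 2.72], [-1.05, 1.87], [-1.09, 1.28], [-1.99, 2.15], [-1.42, 1.44], [-3.14, 3.14]. Speed limits (rad/s): [2.79, 2.79, 3.14, 3.14, 3.14, 3.14].

### API

Orientations are given as a unit quaternion [x, y, z, w].
In Python, from workcell import bot gives the robot as it stands.
- The arm moves only by the tool apply_moves, never from a script. Its argument "targets" is one flat list of numbers, 7 for each row, row after row: the shift along the tool's x, y, z in units of 25 cm (1.0 is 25 cm), then the turn, a rotation vector about the tool's x, y, z in units of 0.5 rad (1.0 is 0.5 rad), then the opening, from 0 (shut) to 1 (fully open). In form: [tx, ty, tz, wx, wy, wz, claw, tx, ty, tz, wx, wy, wz, claw, ...]. A call has 1 to 12 rows; each row is the pose to reach, as a shift and turn from the pose commanded when the call began, along the tool's axes at that moment; what a row does not reach only later rows make up. A row lasts 1/12 s, in which the tool goes at most 41.7 mm and 7.16 degrees, less where a joint would pass 70% of its speed; a pose out of reach is approached as far as the arm can. A call with a number of a shift or a turn outside -1 to 1 is refused whole. A call with a gripper value outside its range is refused whole. The fingers move at their own pace and stop on an object; the grip force is fixed at half the most. Time passes only in rows, so rows that repeat a pose let the fingers close. It gives the time, the measured TCP pose, the force and the opening at its end, in the units of the state.
- bot.get_obs(): the state, without advancing time (a new reading comes with each control period).
- bot.camera(name): name is "scene" or "side" or "wrist"; returns (picture, depth): 400x640x3 uint8, red, green, blue; 400x640 float32, m along the optical axis (not along the pixel's ray), 0 where there is no reading.
- bot.camera_params(name): a dict with "fx", "fy", "cx", "cy" (pixels), "T" (4x4, takes a point from camera to world coordinates); the wrist camera has in their place "tool_from_camera" (4x4, takes a point from camera to tool coordinates, whose origin is the TCP and whose axes are the tool frame's). Camera axes: x right, y up, looking along -z (the intrinsics and any distortion apply to the point x, -y, -z); pixel columns grow to the right and rows downward; lengths in m; the calibration is good to about 2 mm. A picture is of the moment at which its call begins: read the wrist's pose just before it. camera_params takes no time and is no camera call.
- bot.job_done(): hands the job in, once; it reports no verdict.
The state is a dict: "clock": time; "joint_pos": joint angles; "joint_vel": joint speeds; "tau": joint torques, N m; "eef_pos": TCP position; "tool_rot": TCP orientation; "ft_force": force on the tool from outside, world axes, zero at the start; "ft_torque": the same for the moment, N m; "grip_width": finger opening in m.
Only numpy, scipy, OpenCV 4.12 (cv2) and the standard library are available. Lean on these libraries where they do the work, as an engineer would, in place of code of your own. Each camera call takes 0.05 s, during which the arm holds its last target.

## Working session

There is one attempt and no reset: what is moved stays moved. The work goes in short steps, Python scripts to look and compute and a tool call to move; the robot and the scene stay as the last step left them, time stands still between calls to the robot, and variables do not carry over. Pictures are saved under pics/ and viewed, and the job is handed in when it is done.

Besides the shell and the picture viewer there is one more tool, called after "Emit:" by a JSON object that holds its "name" and its "arguments", one argument or row to a line. apply_moves: Moves the arm, as the interface text tells. Its arguments: {"type":"object","properties":{"targets":{"type":"array"}},"required":["targets"]}

```bash
ls; mkdir -p pics; python3 - <<'E'
from workcell import bot
import cv2,numpy as np
o=bot.get_obs(); print({k:np.round(v,4).tolist() for k,v in o.items()})
for n in ["scene","side","wrist"]:
    im,d=bot.camera(n); cv2.imwrite(f"pics/{n}0.png",im[:,:,::-1]); np.save(f"pics/{n}0.npy",d)
    p=bot.camera_params(n); print(n,{k:np.round(v,4).tolist() for k,v in p.items()})
E
```

```text
pics
{'clock': 0.0, 'joint_pos': [1.339, 0.2414, 0.0037, 1.3352, 0.0, 1.5708], 'joint_vel': [-0.0018, 0.0005, -0.0002, -0.0018, 0.0022, 0.0014], 'tau': [0.0003, -37.232, 25.2407, 0.017, 0.0001, -0.0], 'eef_pos': [0.1147, 0.486, 0.2304], 'tool_rot': [-0.4393, 0.5551, 0.4384, 0.5539], 'ft_force': [-0.7323, -0.1747, 0.3663], 'ft_torque': [-0.0063, -0.0288, 0.0406], 'grip_width': 0.0855}
scene {'fx': 379.3697, 'fy': 379.3697, 'cx': 328.7061, 'cy': 198.5092, 'T': [[0.7361, -0.5099, 0.4451, 1.0211], [0.6767, 0.5388, -0.5018, -0.4444], [0.0161, 0.6706, 0.7417, 0.7259], [0.0, 0.0, 0.0, 1.0]]}
side {'fx': 395.2018, 'fy': 395.2018, 'cx': 317.2816, 'cy': 203.3344, 'T': [[0.925, 0.2282, -0.3036, 0.3251], [-0.3797, 0.535, -0.7547, -0.7047], [-0.0098, 0.8135, 0.5815, 0.6436], [0.0, 0.0, 0.0, 1.0]]}
wrist {'fx': 301.2331, 'fy': 301.2331, 'cx': 318.5747, 'cy': 193.8123, 'tool_from_camera': [[0.0001, 0.2755, -0.9613, -0.1423], [-0.0008, 0.9613, 0.2755, 0.071], [1.0, 0.0008, 0.0003, 0.0002], [0.0, 0.0, 0.0, 1.0]]}
```

View pics/scene0.png

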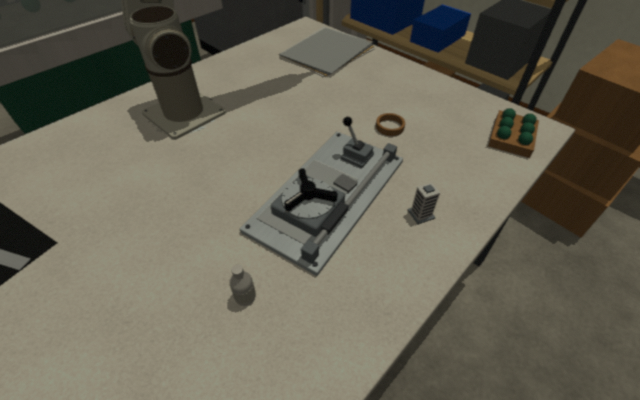

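View pics/side0.png

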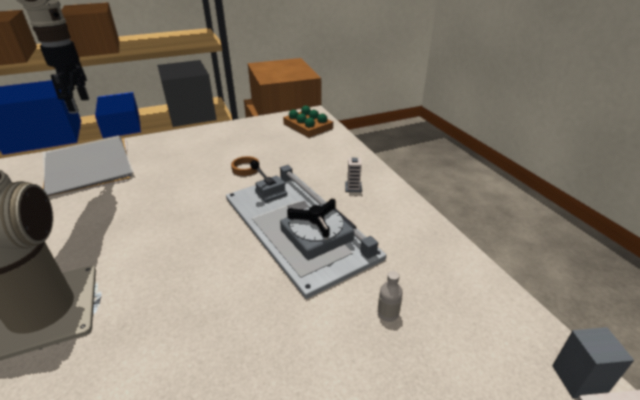

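View pics/wrist0.png

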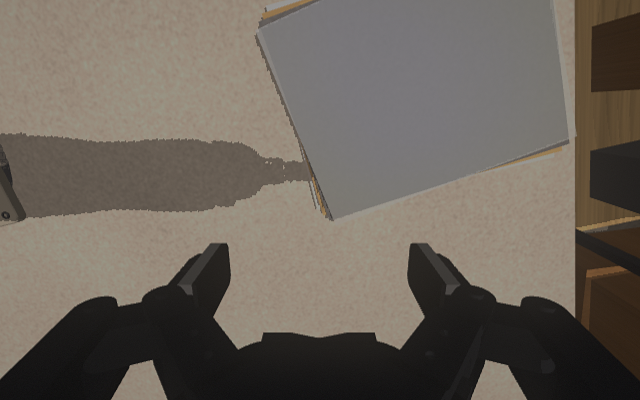

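The scene view shows the machine with the dial around (308,195) and the lever ball at (347,121). The glue is at (242,288), the tower at (425,203) and the tape at (390,124). The side view shows the dial at (318,217) and the lever ball at (254,164). I'll zoom in next.

```bash
cat > h.py <<'E'
import numpy as np,cv2
from workcell import bot
def px2w(n,u,v,z):
    p=bot.camera_params(n);T=p["T"];T=np.array(T)
    r=T[:3,:3]@np.array([(u-p["cx"])/p["fx"],-(v-p["cy"])/p["fy"],-1]);o=T[:3,3]
    return o+r*(z-o[2])/r[2]
def w2px(n,P):
    p=bot.camera_params(n);T=np.linalg.inv(np.array(p["T"]))
    q=T[:3,:3]@np.array(P)+T[:3,3]
    return np.array([p["cx"]+p["fx"]*q[0]/-q[2],p["cy"]-p["fy"]*q[1]/-q[2]])
E
python3 - <<'E'
import cv2
a=cv2.imread("pics/scene0.png")[100:310,230:450]; cv2.imwrite("pics/s_c.png",cv2.resize(a[:150,:],None,fx=3.6,fy=3.6,interpolation=cv2.INTER_CUBIC)*1)
cv2.imwrite("pics/s_c.png",cv2.convertScaleAbs(cv2.resize(cv2.imread("pics/scene0.png")[110:275,230:430],None,fx=3.5,fy=3.5,interpolation=cv2.INTER_CUBIC),alpha=1.6))
cv2.imwrite("pics/d_c.png",cv2.convertScaleAbs(cv2.resize(cv2.imread("pics/side0.png")[150:300,220:400],None,fx=4,fy=4,interpolation=cv2.INTER_CUBIC),alpha=1.6))
E
```

```text
(no output)
```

View pics/s_c.png

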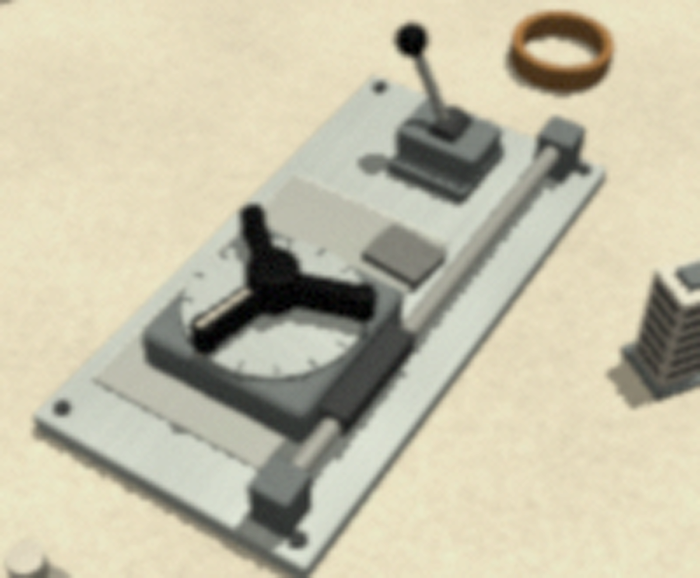

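View pics/d_c.png

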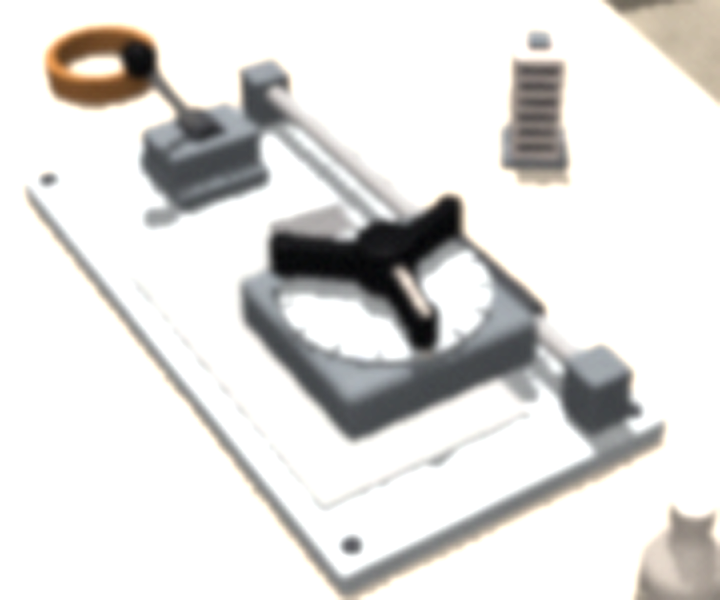

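```bash
python3 - <<'E'
from h import *
c=lambda u,v:(230+u/3.5,110+v/3.5); s=lambda u,v:(220+u/4,150+v/4)
W=[];M=[]
for k,uv,m in [("A",c(38,418),(-.11,-.22)),("B",c(308,572),(.11,-.22)),("C",c(606,175),(.11,.22)),("D",c(372,77),(-.11,.22))]:
    P=px2w("scene",*uv,.018);print(k,P);W.append(P[:2]);M.append(m)
for k,uv,m in [("A",s(345,580),(-.11,-.22)),("B",s(663,425),(.11,-.22)),("D",s(27,187),(-.11,.22))]:
    P=px2w("side",*uv,.018);print(k,P);W.append(P[:2]);M.append(m)
W=np.array(W);M=np.array(M)
wc=W.mean(0);mc=M.mean(0);H=(M-mc).T@(W-wc);th=np.arctan2(H[0,1]-H[1,0],H[0,0]+H[1,1])
R=np.array([[np.cos(th),-np.sin(th)],[np.sin(th),np.cos(th)]]);t=wc-R@mc
print("th",th,"t",t);print((W-(M@R.T+t))*1000)
ax=t+R@[0,-.09];print("axis",ax)
L=t+R@[-.08*np.sin(.5),.15];print("ball",L, px2w("scene",*c(411,40),.124),px2w("side",*s(138,60),.124))
print("hub",px2w("scene",*c(272,266),.112),px2w("side",*s(388,239),.112))
print("pointer", px2w("scene",*c(203,330),.104),px2w("side",*s(425,322),.104))
print("pred ball end",t+R@[.0384,.15])
for n,uv,z in [("glue",(242,270),.11),("tower",(431,187),.096),("tape",(390,121),.024)]:print(n,px2w("scene",*uv,z))
np.savez("m.npz",R=R,t=t)
E
```

```text
A [ 0.51324561 -0.17785314  0.018     ]
B [ 0.72553464 -0.13975802  0.018     ]
C [0.64898869 0.28340171 0.018     ]
D [0.43123452 0.24763172 0.018     ]
A [ 0.5077854  -0.18362086  0.018     ]
B [ 0.71673218 -0.14669898  0.018     ]
D [0.43071012 0.23599194 0.018     ]
th 0.17964892598768914 t [0.57759291 0.05074415]
[[  4.5719003    7.51739152]
 [  0.40150734   6.30199648]
 [  2.47658232  -3.45711822]
 [  1.18183891   0.0834057 ]
 [ -0.88830935   1.74967055]
 [ -8.40095822  -0.63896412]
 [  0.6574387  -11.55638192]]
axis [ 0.59367448 -0.03780743]
ball [0.51305349 0.19147686] [0.51105123 0.1973822  0.124     ] [0.51050287 0.19434618 0.124     ]
hub [ 0.59281632 -0.03354397  0.112     ] [ 0.59256712 -0.03756777  0.112     ]
pointer [ 0.59504363 -0.09694786  0.104     ] [ 0.58648918 -0.10441425  0.104     ]
pred ball end [0.58857229 0.20519159]
glue [ 0.65567658 -0.27081857  0.11      ]
tower [0.79085572 0.17113788 0.096     ]
tape [0.51939329 0.39642743 0.024     ]
```

```bash
python3 - <<'E'
from h import *
from scipy.spatial.transform import Rotation as R
o=bot.get_obs();M=R.from_quat(o["tool_rot"]).as_matrix();print(M.round(3))
print(np.degrees(np.arctan2(M[1,1],M[0,1])),o["joint_pos"])
E
```

```text
[[-0.    -0.973  0.23 ]
 [-0.002  0.23   0.973]
 [-1.    -0.    -0.002]]
166.72013022158507 [ 1.33900045e+00  2.41237791e-01  4.00811746e-03  1.33520438e+00
 -4.41797511e-05  1.57077798e+00]
```

Emit:
{"name": "apply_moves", "arguments": {
  "targets": [0, -0.1, -0.065, 0, 0, 0, 0, 0, -0.22, -0.14, 0, 0, 0, 0, 0, -0.34, -0.22, 0, 0, 0, 0, 0, -0.46, -0.3, 0, 0, 0, 0, 0, -0.58, -0.375, 0, 0, 0, 0, 0, -0.7, -0.45, 0, 0, 0, 0, 0, -0.82, -0.53, 0, 0, 0, 0]
}}

```text
clock: 0.73
eef_pos: [0.2847, 0.3092, 0.2312]
tool_rot: [-0.439, 0.554, 0.439, 0.554]
ft_force: [1.4, -0.3, 0.3]
grip_width: 0.0008
```

Emit:
{"name": "apply_moves", "arguments": {
  "targets": [0, -0.1, -0.065, 0, 0, 0, 0, 0, -0.22, -0.14, 0, 0, 0, 0, 0, -0.34, -0.22, 0, 0, 0, 0, 0, -0.46, -0.3, 0, 0, 0, 0, 0, -0.58, -0.375, 0, 0, 0, 0, 0, -0.7, -0.45, 0, 0, 0, 0, 0, -0.82, -0.53, 0, 0, 0, 0]
}}

```text
clock: 1.32
eef_pos: [0.4539, 0.133, 0.2311]
tool_rot: [-0.439, 0.555, 0.439, 0.554]
ft_force: [0.6, 1.3, -0.3]
grip_width: 0.0004
```

Emit:
{"name": "apply_moves", "arguments": {
  "targets": [0, -0.1, -0.065, 0, 0, 0, 0, 0, -0.22, -0.14, 0, 0, 0, 0, 0, -0.34, -0.22, 0, 0, 0, 0, 0, -0.46, -0.3, 0, 0, 0, 0, 0, -0.58, -0.375, 0, 0, 0, 0, 0, -0.7, -0.45, 0, 0, 0, 0, 0, -0.82, -0.53, 0, 0, 0, 0, 0, -0.82, -0.53, 0, 0, 0, 0, 0, -0.82, -0.53, 0, 0, 0, 0]
}}

```text
clock: 2.07
eef_pos: [0.6224, -0.0432, 0.2293]
tool_rot: [-0.437, 0.556, 0.439, 0.554]
ft_force: [-0.8, 0.9, 0.4]
grip_width: -0.0001
```

```bash
cat >> h.py <<'E'
from scipy.spatial.transform import Rotation as Rot
def wpx(u,v,z,o):
    p=bot.camera_params("wrist");X=np.eye(4);X[:3,:3]=Rot.from_quat(o["tool_rot"]).as_matrix();X[:3,3]=o["eef_pos"]
    T=X@np.array(p["tool_from_camera"])
    r=T[:3,:3]@np.array([(u-p["cx"])/p["fx"],-(v-p["cy"])/p["fy"],-1]);c=T[:3,3]
    return c+r*(z-c[2])/r[2]
def st():
    o=bot.get_obs();M=Rot.from_quat(o["tool_rot"]).as_matrix()
    print("t",round(o["clock"],2),"tcp",np.round(o["eef_pos"],4),"yaw_y",round(np.degrees(np.arctan2(M[1,1],M[0,1])),2),"xax",M[:,0].round(3),"F",np.round(o["ft_force"],1),"j",np.round(o["joint_pos"],2),"g",round(o["grip_width"],4))
    return o
E
python3 - <<'E'
from h import *
o=st();im,d=bot.camera("wrist");cv2.imwrite("pics/w1.png",cv2.convertScaleAbs(im[:,:,::-1],alpha=1.4))
E
```

```text
t 2.07 tcp [ 0.6224 -0.0432  0.2293] yaw_y 166.55 xax [-0.003  0.    -1.   ] F [-0.8  0.9  0.4] j [-0.07  0.5   0.38  1.45  0.    0.17] g -0.0001
```

View pics/w1.png

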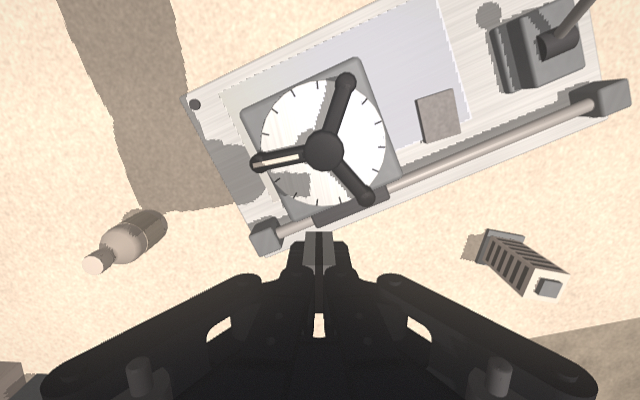

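```bash
python3 - <<'E'
from h import *
o=bot.get_obs()
h=wpx(323.5,149,.112,o);print("hub",h)
for n,uv in [("ptr",(259,160)),("b",(346,83)),("c",(366,196))]:
    P=wpx(*uv,.104,o);d=P-h;print(n,P,np.linalg.norm(d[:2]),np.degrees(np.arctan2(d[1],d[0])))
print("ring centre?",(wpx(322,80,.074,o)+wpx(322,207,.074,o))/2)
m=np.load("m.npz")
for n,uv in [("A",(182,97)),("offc",(437,117)),("B",(262,256))]:print(n,wpx(*uv,.018,o),)
print("lock tip unseen; end block",wpx(600,95,.058,o), m["t"]+m["R"]@[.075,.21])
E
```

```text
hub [ 0.58682182 -0.02925511  0.112     ]
ptr [ 0.58402756 -0.08795317  0.104     ] 0.05876452568125773 -92.72545358151378
b [0.53845757 0.00155606 0.104     ] 0.057344823489249665 147.50021158911474
c [ 0.6393913  -0.00088645  0.104     ] 0.05973551611304757 28.35313421558706
ring centre? [ 0.58961886 -0.03082023  0.074     ]
A [ 0.50562883 -0.17169309  0.018     ]
offc [0.593588   0.10362348 0.018     ]
B [ 0.71555331 -0.13989704  0.018     ]
lock tip unseen; end block [0.60539917 0.24914707 0.058     ] [0.61386222 0.27076582]
```

Emit:
{"name": "apply_moves", "arguments": {
  "targets": [0.05, -0.004, -0.02, -0.05, 0, 0, 0, 0.12, -0.01, -0.06, -0.15, 0, 0, 0, 0.2, -0.017, -0.1, -0.25, 0, 0, 0, 0.28, -0.023, -0.13, -0.33, 0, 0, 0, 0.35, -0.029, -0.16, -0.384, 0, 0, 0, 0.4, -0.029, -0.162, -0.384, 0, 0, 0, 0.4, -0.029, -0.162, -0.384, 0, 0, 0, 0.4, -0.029, -0.162, -0.384, 0, 0, 0]
}}

```text
clock: 2.78
eef_pos: [0.6186, -0.0813, 0.1313]
tool_rot: [-0.49, 0.51, 0.491, 0.509]
ft_force: [-0.4, -0.0, 0.2]
grip_width: -0.0004
```

```bash
python3 - <<'E'
from h import *
o=st();im,d=bot.camera("wrist");cv2.imwrite("pics/w2.png",cv2.convertScaleAbs(im[:,:,::-1],alpha=1.4))
im,d=bot.camera("side");cv2.imwrite("pics/sd2.png",cv2.convertScaleAbs(cv2.resize(im[110:300,200:420,::-1],None,fx=3,fy=3),alpha=1.6))
E
```

```text
t 2.78 tcp [ 0.6186 -0.0813  0.1313] yaw_y 177.8 xax [-0.002  0.001 -1.   ] F [-0.4 -0.   0.2] j [-0.13  0.54  0.19  1.22  0.   -0.09] g -0.0004
```

View pics/w2.png

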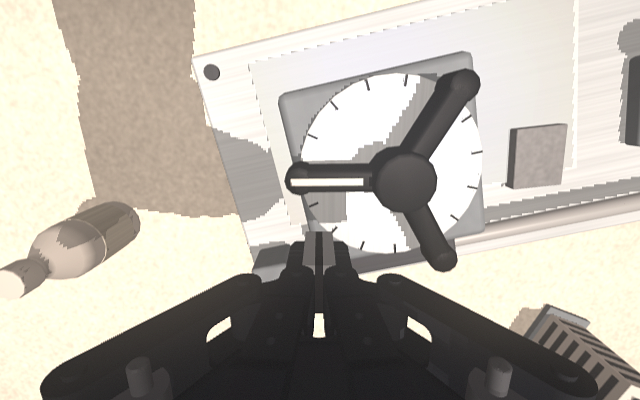

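View pics/sd2.png

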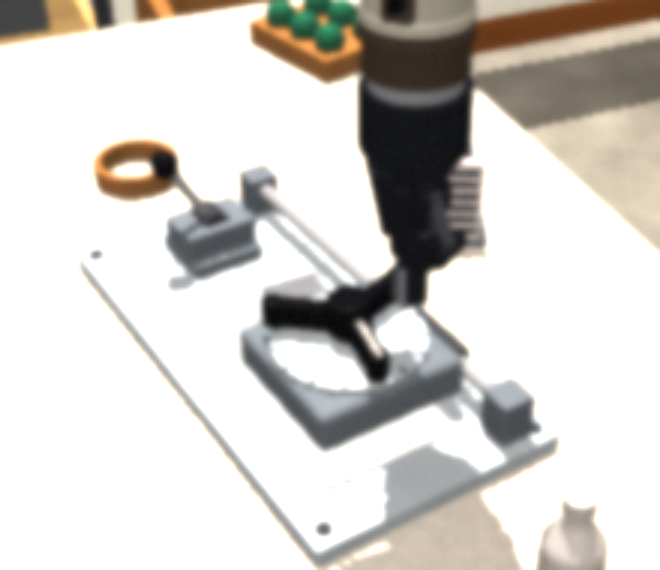

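```bash
python3 - <<'E'
from h import *
o=bot.get_obs()
h=wpx(404.5,180,.112,o);print("hub",h)
for n,uv in [("ptr",(299,180)),("b",(461,86)),("c",(439,255))]:
    P=wpx(*uv,.104,o);d=P-h;print(n,P,np.linalg.norm(d[:2]),np.degrees(np.arctan2(d[1],d[0])))
p=bot.camera_params("wrist");T=np.linalg.inv(np.array(p["tool_from_camera"]))
for y in(-.011,0,.011):
    q=T@[0,y,0,1];print(y,p["cx"]+p["fx"]*q[0]/-q[2],p["cy"]-p["fy"]*q[1]/-q[2])
E
```

```text
hub [ 0.59005292 -0.03235798  0.112     ]
ptr [ 0.58964401 -0.09160491  0.104     ] 0.05924833383755525 -90.39543926777493
b [ 0.54138625 -0.00189906  0.104     ] 0.05741246942317855 147.95885731525493
c [ 0.64142138 -0.00650929  0.104     ] 0.057505420770364676 26.711621789886507
-0.011 318.056700243896 268.647903860823
0 318.0289284492583 249.7294363501834
0.011 318.0000589660853 230.06321072154515
```

Emit:
{"name": "apply_moves", "arguments": {
  "targets": [0.04, 0, 0, 0, 0, 0, 0, 0.08, 0, 0, 0, 0, 0, 0, 0.12, 0, 0, 0, 0, 0, 0, 0.15, 0, 0, 0, 0, 0, 0, 0.17, 0, 0, 0, 0, 0, 0, 0.17, 0, 0, 0, 0, 0, 0, 0.17, 0, 0, 0, 0, 0, 0]
}}

```text
clock: 3.47
eef_pos: [0.6195, -0.0826, 0.0881]
tool_rot: [-0.49, 0.51, 0.49, 0.51]
ft_force: [-0.4, 0.3, 0.7]
grip_width: 0.0001
```

```bash
python3 - <<'E'
from h import *
o=st();im,d=bot.camera("wrist");cv2.imwrite("pics/w3.png",cv2.convertScaleAbs(im[:,:,::-1],alpha=1.4))
E
```

```text
t 3.47 tcp [ 0.6195 -0.0826  0.0881] yaw_y 177.71 xax [-0.001  0.    -1.   ] F [-0.4  0.3  0.7] j [-0.13  0.58  0.13  1.13  0.   -0.09] g 0.0001
```

View pics/w3.png

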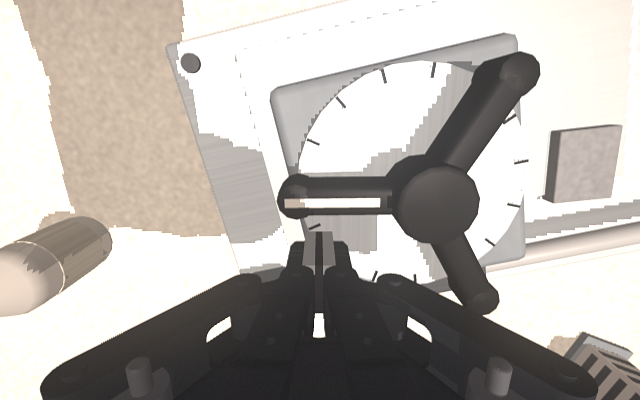

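```bash
cat >> h.py <<'E'
def pose(th,ax=(.590,-.033),a0=-92.,r=.05,off=.020):
    a=np.radians(a0-th);e=np.array([np.cos(a),np.sin(a)]);p=np.array([np.sin(a),-np.cos(a)])
    return np.array(ax)+r*e-off*p, (a0-90-th)
def rows(ths,start,yaw,z=.088,**k):
    y=np.radians(yaw);yd=np.array([np.cos(y),np.sin(y)]);zd=np.array([yd[1]*1.0,-yd[0]])
    # x=(0,0,-1); z=x cross y = (y_y, -y_x)
    for th in ths:
        c,w=pose(th,**k);d=c-np.array(start[:2]);dw=(yaw-w+180)%360-180
        print(th,np.round([(start[2]-z)/.25,d@yd/.25,d@zd/.25,np.radians(dw)/.5],3), c.round(4))
E
python3 - <<'E'
from h import *
o=st();M=Rot.from_quat(o["tool_rot"]).as_matrix();print(M.round(3))
rows([-8,-5,-2,0,2,4,6,8,10,12,14,16],o["eef_pos"],177.71)
E
```

```text
t 3.52 tcp [ 0.6199 -0.0827  0.0887] yaw_y 177.71 xax [-0.  0. -1.] F [ 0.6 -0.3  0.2] j [-0.13  0.58  0.13  1.13  0.   -0.09] g 0.0001
[[-0.    -0.999  0.04 ]
 [ 0.     0.04   0.999]
 [-1.     0.     0.   ]]
-8 [ 0.003  0.02   0.007 -0.289] [ 0.6151 -0.0806]
-5 [ 0.003  0.029  0.002 -0.185] [ 0.6126 -0.0819]
-2 [ 0.003  0.04  -0.003 -0.08 ] [ 0.61  -0.083]
0 [ 0.003  0.047 -0.006 -0.01 ] [ 0.6082 -0.0837]
2 [ 0.003  0.054 -0.008  0.06 ] [ 0.6065 -0.0843]
4 [ 0.003  0.061 -0.011  0.13 ] [ 0.6047 -0.0848]
6 [ 0.003  0.068 -0.013  0.199] [ 0.6028 -0.0853]
8 [ 0.003  0.075 -0.015  0.269] [ 0.601  -0.0857]
10 [ 0.003  0.082 -0.017  0.339] [ 0.5992 -0.0861]
12 [ 0.003  0.09  -0.018  0.409] [ 0.5973 -0.0864]
14 [ 0.003  0.097 -0.019  0.479] [ 0.5954 -0.0866]
16 [ 0.003  0.105 -0.02   0.548] [ 0.5936 -0.0867]
```

Emit:
{"name": "apply_moves", "arguments": {
  "targets": [0, 0.015, -0.002, 0, 0, 0, 0, 0, 0.03, -0.004, 0, 0, 0, 0, 0, 0.04, -0.006, 0, 0, 0, 0, 0, 0.047, -0.006, 0, 0, 0, 0, 0, 0.054, -0.008, 0.06, 0, 0, 0, 0, 0.061, -0.011, 0.13, 0, 0, 0, 0, 0.068, -0.013, 0.2, 0, 0, 0, 0, 0.075, -0.015, 0.27, 0, 0, 0, 0, 0.082, -0.017, 0.34, 0, 0, 0, 0, 0.09, -0.018, 0.41, 0, 0, 0, 0, 0.097, -0.019, 0.48, 0, 0, 0, 0, 0.097, -0.019, 0.48, 0, 0, 0]
}}

```text
clock: 4.52
eef_pos: [0.595, -0.0864, 0.0891]
tool_rot: [-0.425, 0.565, 0.425, 0.565]
ft_force: [0.4, -0.2, -1.3]
grip_width: -0.0004
```

```bash
python3 - <<'E'
from h import *
o=st();im,d=bot.camera("wrist");cv2.imwrite("pics/w4.png",cv2.convertScaleAbs(im[:,:,::-1],alpha=1.4))
E
```

```text
t 4.52 tcp [ 0.595  -0.0864  0.0891] yaw_y 163.93 xax [-0.  0. -1.] F [ 0.4 -0.2 -1.3] j [-0.14  0.53  0.05  1.09  0.    0.14] g -0.0004
```

View pics/w4.png

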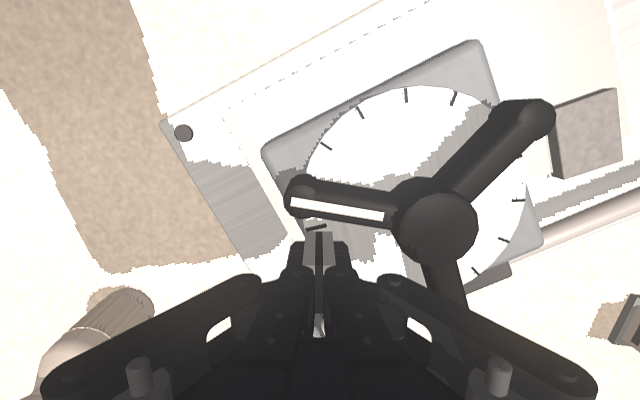

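```bash
python3 - <<'E'
from h import *
o=st()
h=wpx(437,225,.112,o);e=wpx(299,194,.104,o);b=wpx(537,116,.104,o)
for P in(e,b):
    d=P-h;print(h,P,np.linalg.norm(d[:2]),np.degrees(np.arctan2(d[1],d[0])))
a=wpx(382,217,.104,o)-wpx(292,202,.104,o);print(np.degrees(np.arctan2(-a[1],-a[0])))
rows([16,18,20,22,24,26,28,30,32,34,36,38],o["eef_pos"],163.93)
E
```

```text
t 4.57 tcp [ 0.5952 -0.0864  0.0891] yaw_y 164.01 xax [ 0.  0. -1.] F [ 0.4 -1.1  0.1] j [-0.14  0.53  0.06  1.09  0.    0.13] g -0.0002
[ 0.5869825  -0.03164141  0.112     ] [ 0.55974017 -0.08512392  0.104     ] 0.060021023411438834 -116.9928777360888
[ 0.5869825  -0.03164141  0.112     ] [0.55489274 0.01830654 0.104     ] 0.059367920542870274 122.71928854953251
-115.99295872436973
16 [ 0.004  0.006 -0.003  0.067] [ 0.5936 -0.0867]
18 [ 0.004  0.013 -0.006  0.137] [ 0.5917 -0.0868]
20 [ 0.004  0.02  -0.008  0.207] [ 0.5898 -0.0869]
22 [ 0.004  0.028 -0.01   0.277] [ 0.5879 -0.0868]
24 [ 0.004  0.035 -0.011  0.347] [ 0.5861 -0.0867]
26 [ 0.004  0.042 -0.013  0.416] [ 0.5842 -0.0865]
28 [ 0.004  0.05  -0.014  0.486] [ 0.5823 -0.0863]
30 [ 0.004  0.057 -0.015  0.556] [ 0.5805 -0.086 ]
32 [ 0.004  0.065 -0.015  0.626] [ 0.5786 -0.0856]
34 [ 0.004  0.072 -0.016  0.696] [ 0.5768 -0.0852]
36 [ 0.004  0.08  -0.016  0.766] [ 0.575  -0.0847]
38 [ 0.004  0.087 -0.016  0.835] [ 0.5732 -0.0842]
```

Click 1 is done: the pointer is at about −116°, having started at −92°. Now click 2.

Emit:
{"name": "apply_moves", "arguments": {
  "targets": [0.002, 0.006, -0.003, 0.065, 0, 0, 0, 0.004, 0.013, -0.006, 0.135, 0, 0, 0, 0.004, 0.02, -0.008, 0.205, 0, 0, 0, 0.004, 0.028, -0.01, 0.275, 0, 0, 0, 0.004, 0.035, -0.011, 0.345, 0, 0, 0, 0.004, 0.042, -0.013, 0.415, 0, 0, 0, 0.004, 0.05, -0.014, 0.485, 0, 0, 0, 0.004, 0.057, -0.015, 0.555, 0, 0, 0, 0.004, 0.065, -0.015, 0.625, 0, 0, 0, 0.004, 0.072, -0.016, 0.695, 0, 0, 0, 0.004, 0.08, -0.016, 0.765, 0, 0, 0, 0.004, 0.087, -0.016, 0.835, 0, 0, 0]
}}

```text
clock: 5.57
eef_pos: [0.574, -0.0844, 0.088]
tool_rot: [-0.299, 0.641, 0.299, 0.641]
ft_force: [-0.2, 0.4, -0.1]
grip_width: -0.0003
```

```bash
python3 - <<'E'
from h import *
o=st();im,d=bot.camera("wrist");cv2.imwrite("pics/w5.png",cv2.convertScaleAbs(im[:,:,::-1],alpha=1.4))
o=st()
rows([40,42,44,46,48,50,52,54,56,58,60,62],o["eef_pos"],164.01-38+14)
E
```

```text
t 5.57 tcp [ 0.574  -0.0844  0.088 ] yaw_y 140.0 xax [ 0.001 -0.    -1.   ] F [-0.2  0.4 -0.1] j [-0.15  0.49 -0.01  1.06 -0.    0.55] g -0.0003
t 5.62 tcp [ 0.5732 -0.0843  0.0879] yaw_y 139.93 xax [ 0. -0. -1.] F [-0.8  0.4 -0.5] j [-0.15  0.49 -0.01  1.06  0.    0.55] g -0.0001
40 [-0.     0.007 -0.002  0.07 ] [ 0.5714 -0.0835]
42 [-0.     0.015 -0.005  0.14 ] [ 0.5697 -0.0829]
44 [-0.     0.022 -0.007  0.21 ] [ 0.5679 -0.0821]
46 [-0.     0.029 -0.009  0.28 ] [ 0.5662 -0.0813]
48 [-0.     0.036 -0.011  0.349] [ 0.5646 -0.0805]
50 [-0.     0.044 -0.012  0.419] [ 0.5629 -0.0795]
52 [-0.     0.051 -0.013  0.489] [ 0.5613 -0.0786]
54 [-0.     0.059 -0.014  0.559] [ 0.5597 -0.0775]
56 [-0.     0.066 -0.015  0.629] [ 0.5582 -0.0765]
58 [-0.     0.074 -0.015  0.698] [ 0.5567 -0.0753]
60 [-0.     0.081 -0.015  0.768] [ 0.5552 -0.0741]
62 [-0.     0.089 -0.015  0.838] [ 0.5538 -0.0729]
```

View pics/w5.png

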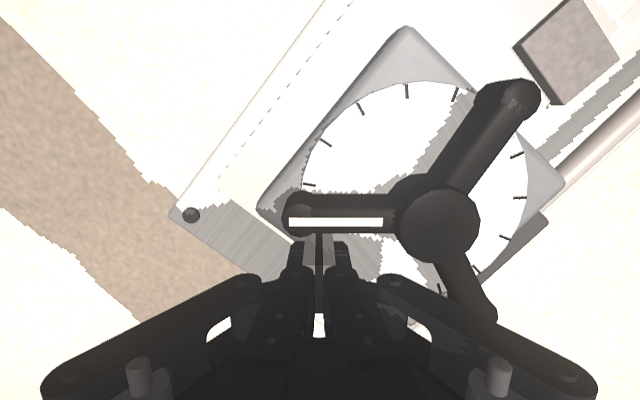

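Emit:
{"name": "apply_moves", "arguments": {
  "targets": [0, 0.004, -0.001, 0.035, 0, 0, 0, 0, 0.007, -0.002, 0.07, 0, 0, 0, 0, 0.011, -0.003, 0.105, 0, 0, 0, 0, 0.015, -0.005, 0.14, 0, 0, 0, 0, 0.015, -0.005, 0.14, 0, 0, 0, 0, 0.015, -0.005, 0.14, 0, 0, 0]
}}

```text
clock: 6.12
eef_pos: [0.5697, -0.0827, 0.0878]
tool_rot: [-0.277, 0.651, 0.277, 0.651]
ft_force: [0.3, -0.5, 0.1]
grip_width: -0.0001
```

```bash
python3 - <<'E'
from h import *
o=st();im,d=bot.camera("wrist");cv2.imwrite("pics/w6.png",cv2.convertScaleAbs(im[:,:,::-1],alpha=1.4))
o=st()
rows([44,46,48,50,52,54,56,58,60,62,64,66],o["eef_pos"],135.95)
E
```

```text
t 6.12 tcp [ 0.5697 -0.0827  0.0878] yaw_y 136.05 xax [-0.  0. -1.] F [ 0.3 -0.5  0.1] j [-0.14  0.49 -0.02  1.06  0.    0.62] g -0.0001
t 6.17 tcp [ 0.5698 -0.0828  0.0878] yaw_y 136.05 xax [ 0.  0. -1.] F [-0.3 -0.8  0.1] j [-0.14  0.49 -0.02  1.06  0.    0.62] g 0.0001
44 [-0.001  0.007 -0.003  0.068] [ 0.5679 -0.0821]
46 [-0.001  0.014 -0.006  0.138] [ 0.5662 -0.0813]
48 [-0.001  0.021 -0.008  0.208] [ 0.5646 -0.0805]
50 [-0.001  0.029 -0.01   0.278] [ 0.5629 -0.0795]
52 [-0.001  0.036 -0.012  0.347] [ 0.5613 -0.0786]
54 [-0.001  0.043 -0.013  0.417] [ 0.5597 -0.0775]
56 [-0.001  0.051 -0.014  0.487] [ 0.5582 -0.0765]
58 [-0.001  0.058 -0.015  0.557] [ 0.5567 -0.0753]
60 [-0.001  0.066 -0.016  0.627] [ 0.5552 -0.0741]
62 [-0.001  0.073 -0.016  0.696] [ 0.5538 -0.0729]
64 [-0.001  0.081 -0.016  0.766] [ 0.5525 -0.0716]
66 [-0.001  0.088 -0.016  0.836] [ 0.5511 -0.0703]
```

View pics/w6.png

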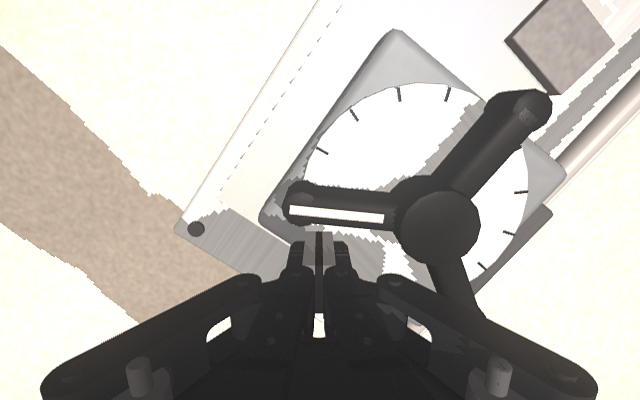

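Click 2 is done: the arm leads the finger by about 6°, with the finger at 42°. Now click 3.

Emit:
{"name": "apply_moves", "arguments": {
  "targets": [0, 0.007, -0.003, 0.07, 0, 0, 0, 0, 0.014, -0.006, 0.14, 0, 0, 0, 0, 0.021, -0.008, 0.21, 0, 0, 0, 0, 0.029, -0.01, 0.28, 0, 0, 0, 0, 0.036, -0.012, 0.35, 0, 0, 0, 0, 0.043, -0.013, 0.42, 0, 0, 0, 0, 0.051, -0.014, 0.49, 0, 0, 0, 0, 0.058, -0.015, 0.555, 0, 0, 0, 0, 0.066, -0.016, 0.625, 0, 0, 0, 0, 0.073, -0.016, 0.695, 0, 0, 0, 0, 0.081, -0.016, 0.765, 0, 0, 0, 0, 0.081, -0.016, 0.765, 0, 0, 0]
}}

```text
clock: 7.17
eef_pos: [0.5522, -0.0715, 0.0878]
tool_rot: [-0.148, 0.692, 0.148, 0.691]
ft_force: [-0.1, -0.1, -0.2]
grip_width: 0.0
```

```bash
python3 - <<'E'
from h import *
o=st();im,d=bot.camera("wrist");cv2.imwrite("pics/w7.png",cv2.convertScaleAbs(im[:,:,::-1],alpha=1.4))
o=st()
rows([66,68,70,72,74,76,78,80,82,84,86,88,90],o["eef_pos"],114.1)
E
```

```text
t 7.17 tcp [ 0.5522 -0.0715  0.0878] yaw_y 114.1 xax [-0.  0. -1.] F [-0.1 -0.1 -0.2] j [-0.13  0.45 -0.08  1.04  0.    1.02] g 0.0
t 7.22 tcp [ 0.5524 -0.0715  0.0878] yaw_y 114.18 xax [-0.  0. -1.] F [0.4 0.1 0.4] j [-0.13  0.45 -0.08  1.04  0.    1.02] g -0.0001
66 [-0.001  0.007 -0.002  0.073] [ 0.5511 -0.0703]
68 [-0.001  0.014 -0.005  0.143] [ 0.5499 -0.0689]
70 [-0.001  0.021 -0.007  0.213] [ 0.5486 -0.0675]
72 [-0.001  0.028 -0.009  0.283] [ 0.5474 -0.066 ]
74 [-0.001  0.036 -0.011  0.353] [ 0.5463 -0.0645]
76 [-0.001  0.043 -0.012  0.422] [ 0.5453 -0.063 ]
78 [-0.001  0.05  -0.013  0.492] [ 0.5442 -0.0614]
80 [-0.001  0.058 -0.014  0.562] [ 0.5433 -0.0598]
82 [-0.001  0.065 -0.015  0.632] [ 0.5424 -0.0581]
84 [-0.001  0.073 -0.015  0.702] [ 0.5415 -0.0564]
86 [-0.001  0.08  -0.015  0.771] [ 0.5407 -0.0547]
88 [-0.001  0.088 -0.015  0.841] [ 0.54  -0.053]
90 [-0.001  0.095 -0.014  0.911] [ 0.5393 -0.0512]
```

View pics/w7.png

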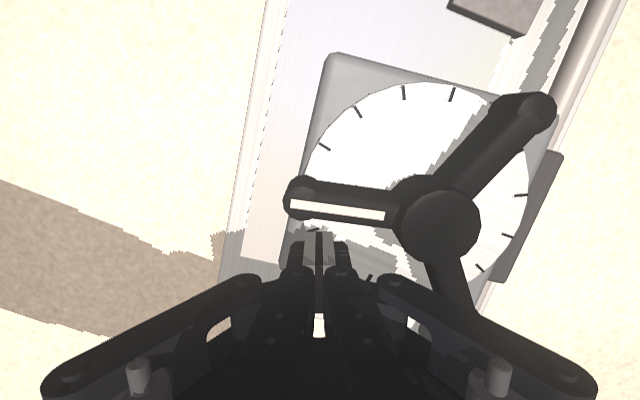

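Click 3 is done. Now click 4, slowly near the end.

Emit:
{"name": "apply_moves", "arguments": {
  "targets": [0, 0.007, -0.002, 0.07, 0, 0, 0, 0, 0.014, -0.005, 0.14, 0, 0, 0, 0, 0.021, -0.007, 0.21, 0, 0, 0, 0, 0.028, -0.009, 0.28, 0, 0, 0, 0, 0.036, -0.011, 0.35, 0, 0, 0, 0, 0.043, -0.012, 0.42, 0, 0, 0, 0, 0.05, -0.013, 0.49, 0, 0, 0, 0, 0.058, -0.014, 0.56, 0, 0, 0, 0, 0.065, -0.015, 0.63, 0, 0, 0, 0, 0.073, -0.015, 0.7, 0, 0, 0, 0, 0.078, -0.015, 0.75, 0, 0, 0, 0, 0.078, -0.015, 0.75, 0, 0, 0]
}}

```text
clock: 8.22
eef_pos: [0.541, -0.0556, 0.0878]
tool_rot: [-0.017, 0.707, 0.016, 0.707]
ft_force: [-0.9, -1.0, -0.8]
grip_width: 0.0
```

```bash
python3 - <<'E'
from h import *
o=st();im,d=bot.camera("wrist");cv2.imwrite("pics/w8.png",cv2.convertScaleAbs(im[:,:,::-1],alpha=1.4))
o=st()
rows([86,87,88,89,90],o["eef_pos"],92.75)
E
```

```text
t 8.22 tcp [ 0.541  -0.0556  0.0878] yaw_y 92.65 xax [-0.    -0.001 -1.   ] F [-0.9 -1.  -0.8] j [-0.1   0.43 -0.12  1.02 -0.    1.42] g 0.0
t 8.27 tcp [ 0.541  -0.0555  0.0878] yaw_y 92.7 xax [ 0. -0. -1.] F [ 0.7 -1.1 -0.2] j [-0.1   0.43 -0.12  1.02 -0.    1.42] g 0.0002
86 [-0.001  0.003 -0.001  0.026] [ 0.5407 -0.0547]
87 [-0.001  0.007 -0.002  0.061] [ 0.5404 -0.0539]
88 [-0.001  0.01  -0.004  0.096] [ 0.54  -0.053]
89 [-0.001  0.014 -0.005  0.131] [ 0.5397 -0.0521]
90 [-0.001  0.018 -0.006  0.166] [ 0.5393 -0.0512]
```

View pics/w8.png

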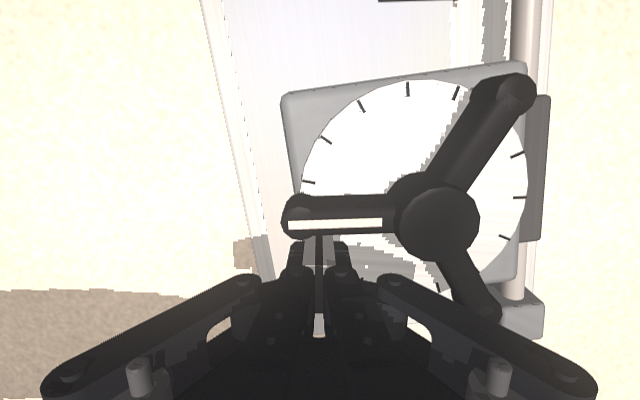

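Not snapped yet, because the finger sits level against the arm. I'll inch it forward.

Emit:
{"name": "apply_moves", "arguments": {
  "targets": [0, 0.003, -0.001, 0.025, 0, 0, 0, 0, 0.007, -0.002, 0.06, 0, 0, 0, 0, 0.01, -0.004, 0.095, 0, 0, 0, 0, 0.01, -0.004, 0.095, 0, 0, 0, 0, 0.01, -0.004, 0.095, 0, 0, 0]
}}

```text
clock: 8.68
eef_pos: [0.5399, -0.0527, 0.0878]
tool_rot: [0.0, 0.707, -0.0, 0.707]
ft_force: [0.0, 0.6, 0.3]
grip_width: 0.0001
```

```bash
python3 - <<'E'
from h import *
o=st();im,d=bot.camera("wrist");cv2.imwrite("pics/w9.png",cv2.convertScaleAbs(im[:,:,::-1],alpha=1.4))
E
```

```text
t 8.68 tcp [ 0.5399 -0.0527  0.0878] yaw_y 89.94 xax [ 0.  0. -1.] F [0.  0.6 0.3] j [-0.1   0.43 -0.12  1.02  0.    1.47] g 0.0001
```

View pics/w9.png

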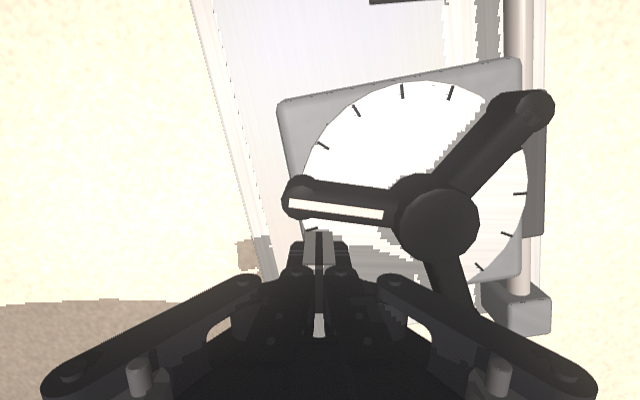

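Click 4 snapped. I'll back off and rise, then verify.

Emit:
{"name": "apply_moves", "arguments": {
  "targets": [0, -0.02, 0, 0, 0, 0, 0, 0, -0.04, 0, 0, 0, 0, 0, -0.06, -0.04, 0, 0, 0, 0, 0, -0.15, -0.04, 0, 0, 0, 0, 0, -0.27, -0.04, 0, 0, 0, 0, 0, -0.39, -0.04, 0, 0, 0, 0, 0, -0.46, -0.04, 0, 0, 0, 0, 0, -0.48, -0.04, 0, 0, 0, 0, 0, -0.48, -0.04, 0, 0, 0, 0, 0, -0.48, -0.04, 0, 0, 0, 0, 0]
}}

```text
clock: 9.57
eef_pos: [0.5394, -0.0631, 0.2068]
tool_rot: [0.001, 0.708, -0.001, 0.707]
ft_force: [-0.4, 0.5, -0.5]
grip_width: 0.0002
```

```bash
python3 - <<'E'
from h import *
o=st();im,d=bot.camera("wrist");cv2.imwrite("pics/w10.png",cv2.convertScaleAbs(im[:,:,::-1],alpha=1.2))
E
```

```text
t 9.57 tcp [ 0.5394 -0.0631  0.2068] yaw_y 89.9 xax [-0.001  0.    -1.   ] F [-0.4  0.5 -0.5] j [-0.12  0.34  0.07  1.31 -0.    1.46] g 0.0002
```

View pics/w10.png

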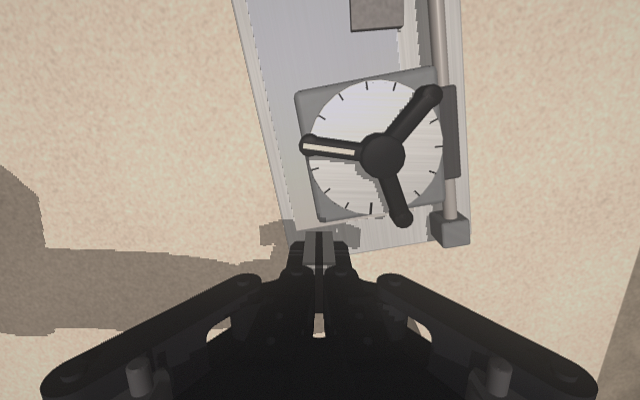

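```bash
python3 - <<'E'
from h import *
o=st()
h=wpx(382,155,.112,o)
for uv in[(308,145),(432,93),(402,219)]:
    P=wpx(*uv,.104,o);d=P-h;print(h,np.linalg.norm(d[:2]),np.degrees(np.arctan2(d[1],d[0])))
m=wpx(371.5,209,.074,o);c=wpx(382,155,.112,o);d=m-c;print("long mark",np.degrees(np.arctan2(d[1],d[0])))
E
```

```text
t 9.62 tcp [ 0.5389 -0.063   0.2061] yaw_y 89.9 xax [-0.003  0.    -1.   ] F [-0.9  0.2 -0.5] j [-0.12  0.34  0.07  1.31 -0.    1.46] g 0.0002
[ 0.58749036 -0.02873841  0.112     ] 0.05886465306995627 173.17726611563958
[ 0.58749036 -0.02873841  0.112     ] 0.05972964443825064 51.195851902676246
[ 0.58749036 -0.02873841  0.112     ] 0.060858178657185534 -68.8111970652784
long mark -89.34164948567704
```

Emit:
{"name": "apply_moves", "arguments": {
  "targets": [0, 0.08, -0.02, -0.03, 0, 0, 0, 0, 0.2, -0.06, -0.07, 0, 0, 0, 0, 0.32, -0.1, -0.11, 0, 0, 0, 0, 0.44, -0.135, -0.16, 0, 0, 0, 0, 0.56, -0.17, -0.2, 0, 0, 0, 0, 0.68, -0.21, -0.25, 0, 0, 0, 0, 0.8, -0.25, -0.29, 0, 0, 0, 0, 0.92, -0.28, -0.33, 0, 0, 0, 0, 1.0, -0.305, -0.363, 0, 0, 0, 0, 1.0, -0.305, -0.363, 0, 0, 0, 0, 1.0, -0.305, -0.363, 0, 0, 0]
}}

```text
clock: 10.53
eef_pos: [0.4627, 0.1877, 0.206]
tool_rot: [-0.065, 0.705, 0.064, 0.703]
ft_force: [0.2, -0.6, 0.1]
grip_width: 0.0004
```

```bash
python3 - <<'E'
from h import *
o=st();im,d=bot.camera("wrist");cv2.imwrite("pics/w11.png",cv2.convertScaleAbs(im[:,:,::-1],alpha=1.2))
E
```

```text
t 10.53 tcp [0.4627 0.1877 0.206 ] yaw_y 100.45 xax [-0.003 -0.002 -1.   ] F [ 0.2 -0.6  0.1] j [ 0.39  0.25 -0.04  1.28 -0.    1.77] g 0.0004
```

View pics/w11.png

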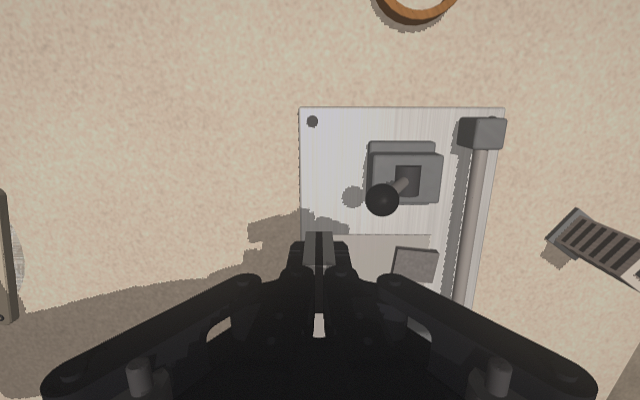

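```bash
python3 - <<'E'
from h import *
o=st();P=wpx(382,200,.124,o);print(P)
M=Rot.from_quat(o["tool_rot"]).as_matrix();print("ball in tool",M.T@(P-o["eef_pos"]), "y,z")
b=wpx(300,200,.018,o);print("front edge in tool",M.T@(b-o["eef_pos"]))
E
```

```text
t 10.58 tcp [0.4631 0.1869 0.2062] yaw_y 100.36 xax [-0.003 -0.002 -1.   ] F [0.4 0.  0.1] j [ 0.38  0.25 -0.04  1.28 -0.    1.77] g 0.0001
[0.51035479 0.19655135 0.124     ]
ball in tool [0.08209789 0.0011251  0.04843824] y,z
front edge in tool [ 0.18835027 -0.031734   -0.02246746]
```

Emit:
{"name": "apply_moves", "arguments": {
  "targets": [0.07, 0.004, 0, 0, 0, 0, 0, 0.16, 0.004, 0, 0, 0, 0, 0, 0.25, 0.004, 0, 0, 0, 0, 0, 0.33, 0.004, 0, 0, 0, 0, 0, 0.38, 0.004, 0, 0, 0, 0, 0, 0.39, 0.004, 0, 0, 0, 0, 0, 0.39, 0.004, 0, 0, 0, 0, 0, 0.39, 0.004, 0, 0, 0, 0, 0]
}}

```text
clock: 11.25
eef_pos: [0.4644, 0.1875, 0.1106]
tool_rot: [-0.063, 0.704, 0.063, 0.704]
ft_force: [-0.1, -0.0, 0.2]
grip_width: 0.0003
```

```bash
python3 - <<'E'
from h import *
o=st();im,d=bot.camera("wrist");cv2.imwrite("pics/w12.png",cv2.convertScaleAbs(im[:,:,::-1],alpha=1.2))
E
```

```text
t 11.25 tcp [0.4644 0.1875 0.1106] yaw_y 100.22 xax [ 0. -0. -1.] F [-0.1 -0.   0.2] j [ 0.38  0.33 -0.2   1.04 -0.    1.78] g 0.0003
```

View pics/w12.png

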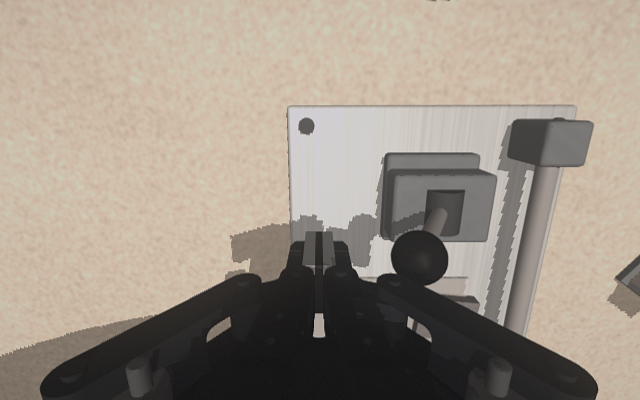

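Emit:
{"name": "apply_moves", "arguments": {
  "targets": [0.01, 0, 0.03, 0, 0, 0, 0, 0.01, 0, 0.06, 0, 0, 0, 0, 0.01, 0, 0.09, 0, 0, 0, 0, 0.01, 0, 0.115, 0, 0, 0, 0, 0.01, 0, 0.14, 0, 0, 0, 0, 0.01, 0, 0.165, 0, 0, 0, 0, 0.01, 0, 0.19, 0, 0, 0, 0, 0.01, 0, 0.215, 0, 0, 0, 0, 0.01, 0, 0.24, 0, 0, 0, 0, 0.01, 0, 0.265, 0, 0, 0, 0, 0.01, 0, 0.29, 0, 0, 0, 0, 0.01, 0, 0.31, 0, 0, 0, 0]
}}

```text
clock: 12.3
eef_pos: [0.5408, 0.2022, 0.1077]
tool_rot: [-0.064, 0.704, 0.064, 0.704]
ft_force: [0.2, -0.1, -0.4]
grip_width: 0.0001
```

```bash
python3 - <<'E'
from h import *
o=st();im,d=bot.camera("wrist");cv2.imwrite("pics/w13.png",cv2.convertScaleAbs(im[:,:,::-1],alpha=1.2))
E
```

```text
t 12.3 tcp [0.5408 0.2022 0.1077] yaw_y 100.31 xax [ 0.  0. -1.] F [ 0.2 -0.1 -0.4] j [ 0.36  0.47  0.01  1.11 -0.    1.75] g 0.0001
```

View pics/w13.png

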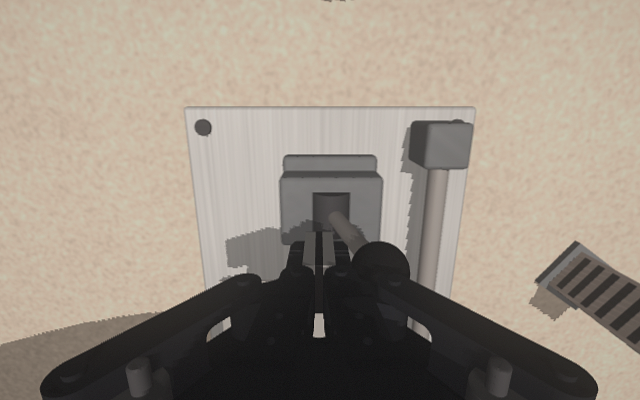

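Emit:
{"name": "apply_moves", "arguments": {
  "targets": [0, 0, 0.015, 0, 0, 0, 0, 0, 0, 0.03, 0, 0, 0, 0, 0, 0, 0.045, 0, 0, 0, 0, 0, 0, 0.06, 0, 0, 0, 0, 0, 0, 0.07, 0, 0, 0, 0, 0, 0, 0.07, 0, 0, 0, 0]
}}

```text
clock: 12.85
eef_pos: [0.5579, 0.2053, 0.1078]
tool_rot: [-0.063, 0.704, 0.064, 0.704]
ft_force: [-0.5, -0.0, 0.7]
grip_width: -0.0002
```

```bash
python3 - <<'E'
from h import *
o=st();im,d=bot.camera("wrist");cv2.imwrite("pics/w14.png",cv2.convertScaleAbs(im[:,:,::-1],alpha=1.2))
P=wpx(381,270,.13,o);m=np.load("m.npz");t=np.array([.5739,.0556]);print(m["R"].T@(P[:2]-t),m["R"].T@(o["eef_pos"][:2]-t))
E
```

```text
t 12.85 tcp [0.5579 0.2053 0.1078] yaw_y 100.31 xax [ 0.001  0.    -1.   ] F [-0.5 -0.   0.7] j [ 0.35  0.5   0.06  1.13 -0.    1.74] g -0.0002
[0.03804668 0.1508264 ] [0.01105433 0.15017671]
```

View pics/w14.png

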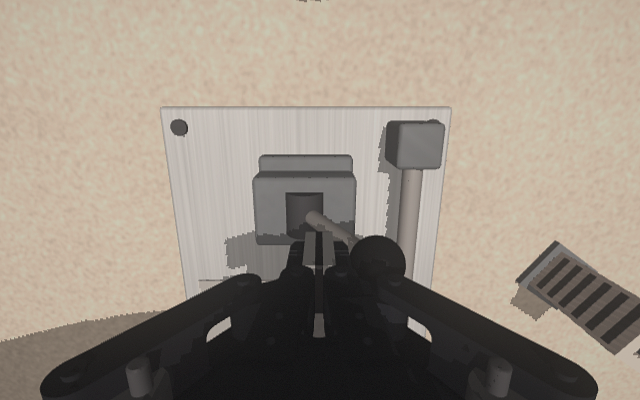

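Emit:
{"name": "apply_moves", "arguments": {
  "targets": [0, 0, 0.006, 0, 0, 0, 0, 0, 0, 0.012, 0, 0, 0, 0, 0, 0, 0.016, 0, 0, 0, 0, 0, 0, 0.016, 0, 0, 0, 0]
}}

```text
clock: 13.23
eef_pos: [0.5602, 0.2057, 0.1077]
tool_rot: [-0.064, 0.705, 0.064, 0.703]
ft_force: [-4.9, -1.1, 0.5]
grip_width: -0.0001
```

```bash
python3 - <<'E'
from h import *
o=st()
E
```

```text
t 13.23 tcp [0.5602 0.2057 0.1077] yaw_y 100.32 xax [-0.002 -0.    -1.   ] F [-4.9 -1.1  0.5] j [0.35 0.51 0.07 1.13 0.   1.74] g -0.0001
```

The wrist reads 5 N, so the lever is against its stop. I'll back off and rise.

Emit:
{"name": "apply_moves", "arguments": {
  "targets": [0, 0, -0.03, 0, 0, 0, 0, 0, 0, -0.07, 0, 0, 0, 0, -0.06, 0, -0.1, 0, 0, 0, 0, -0.16, 0, -0.12, 0, 0, 0, 0, -0.28, 0, -0.15, 0, 0, 0, 0, -0.4, 0, -0.2, 0, 0, 0, 0, -0.5, 0, -0.3, 0, 0, 0, 0, -0.5, 0, -0.4, 0, 0, 0, 0, -0.5, 0, -0.5, 0, 0, 0, 0, -0.5, 0, -0.5, 0, 0, 0, 0, -0.5, 0, -0.5, 0, 0, 0, 0]
}}

```text
clock: 14.15
eef_pos: [0.4378, 0.1835, 0.2337]
tool_rot: [-0.063, 0.703, 0.064, 0.705]
ft_force: [1.2, -0.4, 0.2]
grip_width: 0.0002
```

```bash
python3 - <<'E'
from h import *
o=st()
for n in["side","scene"]:
    im,d=bot.camera(n);c=im[140:330,210:420] if n=="side" else im[100:320,220:450]
    cv2.imwrite(f"pics/{n}_f.png",cv2.convertScaleAbs(cv2.resize(c[:,:,::-1],None,fx=2.6,fy=2.6,interpolation=cv2.INTER_CUBIC),alpha=1.3))
print("ball rear predicted px", w2px("scene",[.585,.210,.124]),w2px("side",[.585,.210,.124]))
E
```

```text
t 14.15 tcp [0.4378 0.1835 0.2337] yaw_y 100.34 xax [ 0.003  0.001 -1.   ] F [ 1.2 -0.4  0.2] j [ 0.4   0.19 -0.06  1.32 -0.    1.79] g 0.0002
ball rear predicted px [372.59966256 131.4177382 ] [279.74510478 156.87119479]
```

View pics/side_f.png

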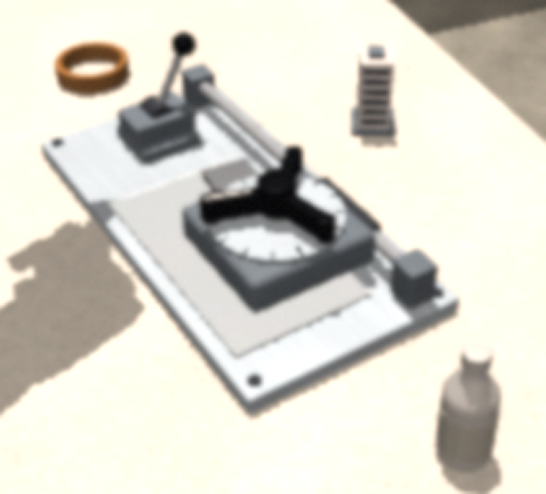

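View pics/scene_f.png

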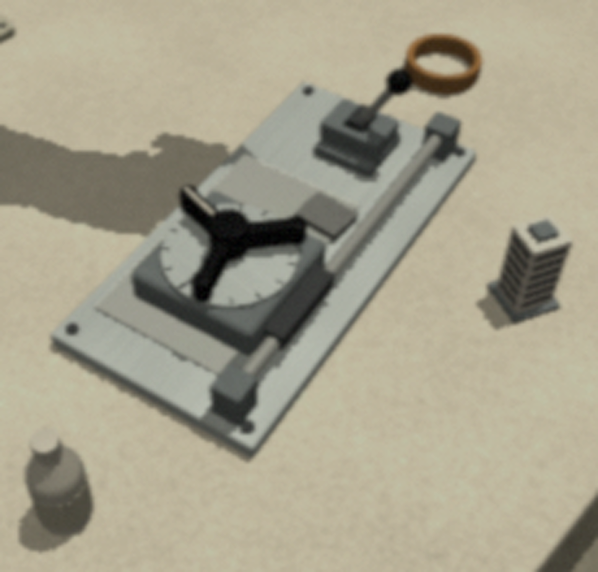

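The lever ball is at (373,131) in scene and (280,157) in side, both within 1 px of where it should sit at the rear stop. The pointer is at about 172°, and the loose items look unmoved. Handing in.

```bash
python3 - <<'E'
from workcell import bot
print(bot.job_done())
E
```

```text
the job is handed in; nothing more can be done
None
```

I pushed the dial four clicks clockwise with the closed fingertips, checking each snap in the wrist camera. I then pushed the lock lever to its rear stop, backed off and handed the job in at about 14 s.

- **Dial:** after the fourth click the pointer measured about 172°, against about −92° at the start. That is 96° clockwise, which is the fourth stop. Clicks 2 and 4 had not snapped after the first push, so each got a small extra push.
- **Lever:** the wrist read about 5 N when the lever met its stop. Afterwards the ball was within 1 px of where it should sit at the rear stop, in both the scene and side pictures.
- **Loose things:** the glue, tower, tape and offcuts all looked unmoved and upright in the last pictures. I judged this by eye and did not measure it.
- **Disagreement:** early on, the scene and side cameras placed the machine about 5 mm differently from the wrist camera. I settled it by looking again from close up with the wrist camera.

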